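# Reset the tripped breakers under a latched cover

## Robot

A 7-joint arm with a two-finger parallel gripper is mounted at the origin on the work surface; the furniture and walls round the work are solid. World frame = base frame: x ahead of the robot, y to its left, z up, the work surface at z = 0. Lengths are in m, angles in rad, forces in N, time in s.
With the tool pointing down it reaches from about 0.4 to 0.85 m from the base axis. Payload 10.4 kg.
Tool frame: the origin (TCP) lies between the finger pads; the fingertips stand 19 mm ahead of it and the grasp point (between the pads) is the TCP; z points along the fingers, y is the line along which they close (so a half turn about z gives the same grasp; the last joint's range is limited). The gripper opens to 87 mm and grips with 3 to 60 N. Pads are 19 mm wide; open, the fingers measure 117 mm over their backs; the gripper's body (75 mm by 190 mm) begins 51 mm behind the grasp point.
Start: joints at [1.078, 0.332, -0.065, 1.46, 0.022, 1.35, -0.088], TCP at [0.283, -0.557, 0.216] pointing down, gripper open.
Joint ranges: [-2.6, 2.6], [-0.5, 2.12], [-1.47, 1.34], [0.16, 2.42], [-1.27, 4.41], [0.06, 2.06], [-2.6, 2.6]. Speed limits (rad/s): [2.22, 2.22, 2.79, 2.79, 3.14, 3.14, 3.14].

## Interface

Orientations are given as a unit quaternion [w, x, y, z].
In Python, from cell import env gives the robot as it stands. The module is installed in compiled form; this text tells all that it offers.
- The arm moves only by the tool send_rows, never from a script. Its argument "plan" is one flat list of numbers, 5 for each row, row after row: the opening in per cent of the stroke, from 0 (shut) to 100 (fully open), then the shift along the world's x, y, z in cm, then the turn about the world's z in rad. In form: [grip, dx, dy, dz, roll, grip, dx, dy, dz, roll, ...]. A call has exactly 5 rows; each row is the pose to reach, as a shift and turn from the pose commanded when the call began; what a row does not reach only later rows make up. A row lasts 1/10 s, in which the tool goes at most 50 mm and 8.59 degrees, less where a joint would pass 70% of its speed; a pose out of reach is approached as far as the arm can. A call with a gripper value outside its range is refused whole. The fingers move at their own pace and stop on an object; the grip force is fixed at half the most. Time passes only in rows, so rows that repeat a pose let the fingers close, or fill a call up. It gives the time, the measured TCP pose, the force, the opening and the grip force at its end, in the units of the state.
- env.get_state(): the state, without advancing time (a new reading comes with each control period).
- env.camera(name): name is "scene" or "side" or "wrist"; returns (picture, depth): 420x560x3 uint8, blue, green, red; 420x560 float32, m along the optical axis (not along the pixel's ray), 0 where there is no reading.
- env.camera_params(name): a dict with "mtx" (3x3 intrinsics, pixels), "dist" ([k1, k2, p1, p2, k3] as OpenCV has them; the pictures are not rectified), "T" (4x4, takes a point from camera to world coordinates). Camera axes: x right, y up, looking along -z (the intrinsics and any distortion apply to the point x, -y, -z); pixel columns grow to the right and rows downward; lengths in m; the calibration is good to about 2 mm. A picture is of the moment at which its call begins: read the wrist's pose just before it. camera_params takes no time and is no camera call; for the wrist camera it gives the pose at the moment of the call.
- env.hand_in(): hands the job in; it is judged then, once.
The state is a dict: "clock": time; "q": joint angles; "dq": joint speeds; "tau": joint torques, N m; "position": TCP position; "eef_rot": TCP orientation; "ft_force": force on the tool from outside, world axes, zero at the start; "ft_torque": the same for the moment, N m; "grip_width": opening from 0.0 (shut) to 1.0 (fully open); "finger_force": force on a finger pad.
Only numpy, scipy, OpenCV 4.12 (cv2) and the standard library are available. Lean on these libraries where they do the work, as an engineer would, in place of code of your own. Each camera call takes 0.05 s, during which the arm holds its last target. There are 200 camera calls.

## Task

The bench distribution box has tripped. With the closed fingertips, press its front latch tab so that the clear cover springs up, push in the popped-up main breaker (the large button) until it stays down, and only then the one branch button that has popped up. Last, push the cover over and down until the latch catches it; pick nothing up, and leave the breakers that are still set and the tools and parts lying round the box as they are.

Things in the scene. Friction and masses are not known exactly. Their poses are not given: they have to be found in the camera images.
- case: Bench distribution box: grey case 170 (x) x 224 (y) x 60 mm high, fixed, at a new place and yaw (up to 0.3 rad) each time. Origin: centre of its underside; -x is its front, towards the robot. 'Case frame' offsets are from here, in mm. On its flat top, front to back: latch tab, clear cover over four round push-button breakers, cover hinge. Nothing on it is above 93 mm while shut.
- latch_tab (a point): Where to press the latch: middle of the top of the black ribbed thumb tab at the front of the box (case frame -65, 0, 75 at rest). The tab is 36 mm wide (y) and its free end lies 9 mm in front of this point (-x); the latch's hook rises 16 mm higher, 19 to 31 mm behind this point. The point moves with the tab.
- latch (a joint): Push latch (rad): 0 at rest, 0.30 fully pressed. Pressing straight down on the tab point turns it about a pivot 27 mm behind and 10.5 mm below that point; fully down the point sinks 8 mm; takes 1 to 3 N, springs back. By about 0.25 its hook has freed the cover, which swings up by its own spring in about 1 s.
- cover (a joint): Clear hinged cover (rad): 0 shut, 1.8 fully open (leaning 13 degrees back past upright). Weakly sprung open (under 0.1 N m): unlatched it always swings open. To shut it, push its outside over and down from behind; the last 10 mm at the free edge need up to about 12 N pressed down near that edge, then its catch snaps past the latch hook and it stays (reads under 0.02).
- cover_edge (a point): Point on the outside (upper) face of the cover, mid-width, 7 mm from its free edge and 91 mm from the hinge line. The cover is 98 mm long from hinge to free edge and 200 mm wide, a shallow hood 19 mm deep with a grey bar along the free edge; shut, its top is 84 mm above the bench. Moves with the cover.
- cover_hinge (a point): Middle of the cover's hinge line (case frame +68, 0, 64.5); the line runs along the case's y. The point cover_edge shut lies at -91 (x), +19 (z) from here and turns about this line with the cover.
- main (a joint): Main breaker button (m): 0 popped up (tripped), 0.008 pushed home (set). Round black push button 24 across, the large one, at the box's left (+y) end; moves straight down, pushed from above. Starts popped up. Over-centre: resists with about 7 N at first, snaps through at half way, then stays down by itself; pushed less than half way it pops up again.
- main_top (a point): Centre of the main button's top face (case frame +14, +62; 75.5 high when popped up, 67.5 when set). Moves with the button.
- branch_1 (a joint): A branch breaker button (m): 0 popped up (tripped), 0.008 pushed home (set). Round black push button 16 across; works like the main one with about 5 N. This one starts popped up.
- branch_1_top (a point): Centre of that button's top face (75.5 high when popped up, 67.5 when set). The three branch buttons stand in a row with the main one, at case frame x +14, y +10, -32 and -74; which of them stands where changes each time.
- branch_2 (a joint): A branch breaker button (m): 0 popped up (tripped), 0.008 pushed home (set). Round black push button 16 across; works like the main one with about 5 N. This one starts set.
- branch_2_top (a point): Centre of that button's top face (75.5 high when popped up, 67.5 when set). The three branch buttons stand in a row with the main one, at case frame x +14, y +10, -32 and -74; which of them stands where changes each time.
- branch_3 (a joint): A branch breaker button (m): 0 popped up (tripped), 0.008 pushed home (set). Round black push button 16 across; works like the main one with about 5 N. This one starts set.
- branch_3_top (a point): Centre of that button's top face (75.5 high when popped up, 67.5 when set). The three branch buttons stand in a row with the main one, at case frame x +14, y +10, -32 and -74; which of them stands where changes each time.
- screwdriver_red: Bystander, loose, to be left alone: red-handled screwdriver, 30x217x29 mm, lying left of the box. Origin: centre of its underside.
- pliers_blue: Bystander, loose, to be left alone: blue-handled pliers, 163x53x13 mm, lying in front of the box. Origin: centre of its underside.
- capacitor_0: Bystander, loose, to be left alone: upright capacitor 22 mm wide, 40 mm high, close behind the box. Origin: centre of its underside.
- capacitor_1: Bystander, loose, to be left alone: upright capacitor 18 mm wide, 34 mm high, close behind the box. Origin: centre of its underside.
- tape_black: Bystander, loose, to be left alone: roll of tape lying flat, 69 mm across, 19 mm high, in front of the box to the right. Origin: centre of its underside.

How it is judged:
On the way, in this order (a step that is already met when the one before it is completed fails the run):
1. The latch has been pressed and the cover has sprung open (value of joint cover above 1.4 rad), for 0.1 s.
2. The main breaker is pushed home while the branch breaker is still popped up (value of joint main above 0.0068 m and value of joint branch_1 below 0.004 m), for 0.1 s.
3. The popped-up branch breaker is pushed home too (value of joint each of main, branch_1, branch_2, branch_3 above 0.0068 m), for 0.1 s.
At the end, for the whole second after the job is handed in: All four breaker buttons are in (over 6.8 mm of 8), the cover is shut (under 0.035 rad) and the latch has sprung back over it (under 0.08 rad) (all of step 3 and value of joint cover below 0.035 rad and value of joint latch below 0.08 rad); the robot touches nothing.
It fails at once if A breaker that was set is pulled out (value of joint any of branch_2, branch_3 below 0.005 m).
It fails at once if A loose thing lying round the box is picked up or shoved more than 25 mm (distance of any of screwdriver_red, pliers_blue, capacitor_0, capacitor_1, tape_black from where it was at the start of the episode above 0.025 m).
It also fails if it takes over 51 s, if anything falls off the work surface, if the arm or the gripper's body presses on something with over 40 N, if the wrist force passes 120 N, or if a joint passes its speed limit or range.

## Working session

There is one attempt and no reset: what is moved stays moved. The work goes in short steps, Python scripts to look and compute and a tool call to move; the robot and the scene stay as the last step left them, time stands still between calls to the robot, and variables do not carry over. Pictures are saved under pics/ and viewed, at most 10 in all, crops included, and the job is handed in when it is done.

Besides the shell and the picture viewer there is one more tool, called after ">>>" as name(argument=value, ...) on one line, values as JSON. send_rows: Moves the arm, as the interface text tells. Its arguments: {"type":"object","properties":{"plan":{"type":"array","items":{"type":"number"}}},"required":["plan"]}

```bash
mkdir -p pics
cat > h.py <<'E'
from cell import env
import numpy as np, cv2
def grab(n):
    p=env.camera_params(n); im,d=env.camera(n); return im,d,p
def pts(d,p):
    h,w=d.shape; u,v=np.meshgrid(np.arange(w),np.arange(h))
    n=cv2.undistortPoints(np.stack([u,v],-1).reshape(-1,1,2).astype(np.float64),p["mtx"],np.array(p["dist"],float)).reshape(h,w,2)
    c=np.stack([n[...,0]*d,-n[...,1]*d,-d,np.ones_like(d)],-1)
    return (c@np.array(p["T"]).T)[...,:3]
def proj(P,p):
    T=np.linalg.inv(np.array(p["T"])); c=np.c_[P,np.ones(len(P))]@T.T
    c=c[:,:3]*[1,-1,-1]
    return cv2.projectPoints(c,np.zeros(3),np.zeros(3),p["mtx"],np.array(p["dist"],float))[0][:,0]
E
python3 - <<'E'
from h import *
for n in("scene","side"):
    im,d,p=grab(n); cv2.imwrite(f"pics/{n}0.png",im); np.savez(f"{n}0.npz",im=im,d=d,P=pts(d,p)); print(n,np.array(p["T"])[:3,3])
s=env.get_state();print(s["clock"],s["position"],s["eef_rot"],s["ft_force"],s["grip_width"])
E
```

```text
scene [0.07734805 0.54532229 0.69390171]
side [ 0.51317211 -0.70487674  0.68100004]
0.1 [ 0.28276572 -0.55700681  0.21516743] [-5.62102318e-04  9.72536329e-01  2.32750386e-01 -1.77078106e-04] [-0.53388602  0.01946021 -0.05084318] 0.9999053529366222
```

View pics/scene0.png

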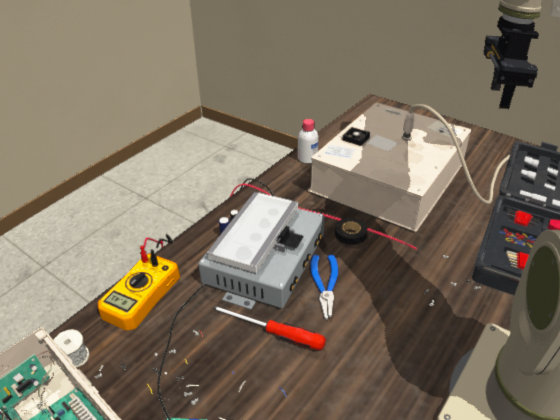

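View pics/side0.png

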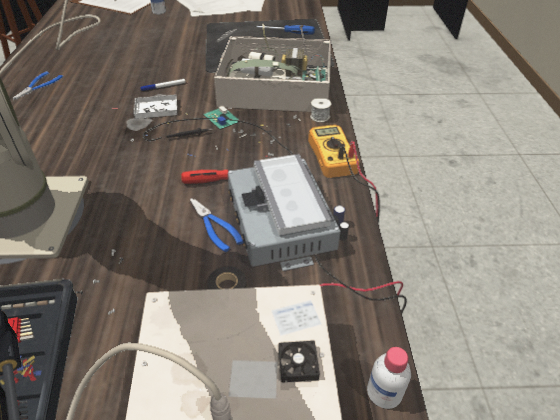

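The scene view shows the box at about (265,245), with the black latch near (290,238). The pliers are in front at (325,285), the tape at (350,230) and the screwdriver at (285,330). The side view shows the box at (285,205) and the latch at (255,198). I'll fit the case outline from depth next.

Run:
```python
from h import *
A=[]
for n,(u0,u1,v0,v1) in(("scene",(195,335,180,310)),("side",(222,345,145,270))):
    z=np.load(n+"0.npz"); P=z["P"][v0:v1,u0:u1].reshape(-1,3); im=z["im"][v0:v1,u0:u1].reshape(-1,3)
    ok=(P[:,2]>.05)&(P[:,2]<.1)&(np.linalg.norm(P[:,:2],axis=1)<1.1); Q=P[ok]
    m=np.zeros(1); lab=None
    r=cv2.minAreaRect((Q[:,:2]*1000).astype(np.float32)); print(n,len(Q),r)
    print(np.histogram(Q[:,2],bins=np.arange(.05,.101,.004)))
    dark=ok&(im.max(1)<50)&(P[:,2]>.066); D=P[dark]; print("dark",len(D),D.mean(0),D.min(0),D.max(0))
    A.append(Q)
r=cv2.minAreaRect((np.vstack(A)[:,:2]*1000).astype(np.float32)); print(r,cv2.boxPoints(r))
```

```text
scene 7252 ((554.0875244140625, -84.2420654296875), (171.1536865234375, 354.61199951171875), 13.011877059936523)
(array([ 226, 1696,  898,   85,  170,  365,  211, 2656,  905,   38,    2,
          0]), array([0.05 , 0.054, 0.058, 0.062, 0.066, 0.07 , 0.074, 0.078, 0.082,
       0.086, 0.09 , 0.094, 0.098]))
dark 262 [ 0.48756077 -0.03134193  0.07593477] [ 0.4682351 -0.0523908  0.0673014] [ 0.5035339  -0.01547682  0.09027679]
side 7277 ((584.551025390625, -8.832443237304688), (264.051025390625, 241.1018829345703), 13.370369911193848)
(array([ 183, 1359, 1339,   76,  145,  306,  207, 1844, 1770,   47,    1,
          0]), array([0.05 , 0.054, 0.058, 0.062, 0.066, 0.07 , 0.074, 0.078, 0.082,
       0.086, 0.09 , 0.094, 0.098]))<stdin>:9: RuntimeWarning: Mean of empty slice.
  ret = um.true_divide(
Traceback (most recent call last):
ValueError: zero-size array to reduction operation minimum which has no identity
```

```bash
cat > fit.py <<'E'
from h import *
def fit(Q):
    x=((Q[:,0]-.3)*500).astype(int); y=((Q[:,1]+.4)*500).astype(int); k=(x>=0)&(x<300)&(y>=0)&(y<400)
    g=np.zeros((300,400),np.uint8); g[x[k],y[k]]=1
    g=cv2.morphologyEx(g,cv2.MORPH_CLOSE,np.ones((5,5))); g=cv2.morphologyEx(g,cv2.MORPH_OPEN,np.ones((15,15)))
    _,l,s,_=cv2.connectedComponentsWithStats(g); b=1+s[1:,4].argmax()
    m=cv2.dilate((l==b).astype(np.uint8),np.ones((5,5))); K=Q[k][m[x[k],y[k]]>0]
    return K
E
python3 - <<'E'
from fit import *
A=[]
for n,(u0,u1,v0,v1) in(("scene",(195,335,180,310)),("side",(222,345,145,270))):
    z=np.load(n+"0.npz"); P=z["P"][v0:v1,u0:u1].reshape(-1,3)
    K=fit(P[(P[:,2]>.052)&(P[:,2]<.1)]); A.append(K)
    print(n,len(K),cv2.minAreaRect((K[:,:2]*1000).astype(np.float32)), "cover",cv2.minAreaRect((fit(K[K[:,2]>.077])[:,:2]*1000).astype(np.float32)))
r=cv2.minAreaRect((np.vstack(A)[:,:2]*1000).astype(np.float32)); print(r)
E
```

```text
scene 7039 ((535.71630859375, -22.646896362304688), (163.09144592285156, 226.31207275390625), 13.011877059936523) cover ((550.972900390625, -19.20386505126953), (115.63752746582031, 203.55027770996094), 12.832108497619629)
side 6961 ((540.5836181640625, -27.120712280273438), (169.74697875976562, 225.34829711914062), 13.191091537475586) cover ((551.990966796875, -23.65966796875), (115.10973358154297, 205.16212463378906), 12.203104019165039)
((539.7546997070312, -24.304824829101562), (169.6552734375, 231.65411376953125), 13.34914493560791)
```

>>> send_rows(plan=[0,1.3,3.5,1,-0.02,0,2.6,6.9,2,-0.04,0,3.8,10.4,3,-0.06,0,5.1,13.8,3,-0.08,0,6.4,17.3,3,-0.08])

```text
clock: 0.6
position: [0.3472, -0.3829, 0.2459]
eef_rot: [0.0, 0.981, 0.193, 0.0]
ft_force: [0.0, 0.2, -0.4]
grip_width: 0.634
finger_force: 0.0
```

>>> send_rows(plan=[0,1.3,3.5,0,-0.02,0,2.6,6.9,0,-0.04,0,3.8,10.4,0,-0.06,0,5.1,13.8,0,-0.08,0,6.4,17.3,0,-0.08])

```text
clock: 1.1
position: [0.411, -0.2099, 0.2457]
eef_rot: [0.0, 0.988, 0.154, -0.0]
ft_force: [0.3, -0.4, 1.0]
grip_width: 0.175
finger_force: 0.0
```

>>> send_rows(plan=[0,1.3,3.5,0,-0.02,0,2.4,6.7,0,-0.04,0,3.5,9.6,0,-0.06,0,4.2,11.6,0,-0.08,0,4.4,12.3,0,-0.08])

```text
clock: 1.6
position: [0.4553, -0.086, 0.2457]
eef_rot: [-0.0, 0.993, 0.116, -0.0]
ft_force: [-0.2, -0.4, 0.0]
grip_width: 0.007
finger_force: 0.0
```

Run:
```python
from h import *
s=env.get_state();print(s["clock"],s["position"],s["eef_rot"],s["ft_force"],s["grip_width"])
im,d,p=grab("wrist"); np.savez("w1.npz",im=im,d=d,P=pts(d,p))
c=np.array([.539,-.0235]);a=.228;R=np.array([[np.cos(a),-np.sin(a)],[np.sin(a),np.cos(a)]])
L=np.array([[-65,0,75],[-74,18,75],[-74,-18,75],[14,62,70],[14,10,70],[14,-32,70],[14,-74,70],[-85,112,60],[-85,-112,60],[85,-112,60],[85,112,60],[-30,100,84],[-30,-100,84]])/1000
W=np.c_[c+L[:,:2]@R.T,L[:,2]]
for q in proj(W,p): cv2.circle(im,tuple(int(round(t)) for t in q),3,(0,0,255),1)
cv2.imwrite("pics/w1.png",im)
```

```text
1.6 [ 0.45533809 -0.08601316  0.24572778] [-1.91282751e-04  9.93230192e-01  1.16162585e-01 -4.79723289e-05] [-0.22800636 -0.40929955  0.00499962] 0.006926082008168472
```

View pics/w1.png

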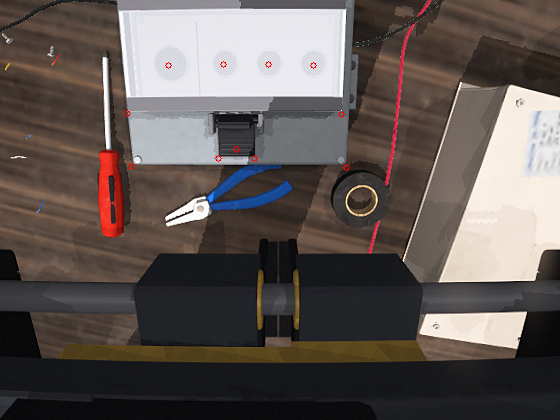

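The wrist view matches my pose estimate. The projected front corners at (131,166) and (347,166), the tab at (236,150) and the buttons in row 65 all land within 2 px. The pliers and tape are clear of the path. Pressing the latch now.

>>> send_rows(plan=[0,1,2.4,-2,0,0,2,4.8,-5,0,0,2,4.8,-9,0,0,2,4.8,-12.5,0,0,2,4.8,-14,0])

```text
clock: 2.15
position: [0.4727, -0.0417, 0.1025]
eef_rot: [-0.0, 0.993, 0.114, -0.002]
ft_force: [0.9, -0.2, 0.2]
grip_width: 0.006
finger_force: 0.0
```

>>> send_rows(plan=[0,0,0,-0.6,0,0,0,0,-1.1,0,0,0,0,-1.5,0,0,0,0,-1.8,0,0,0,0,-1.9,0])

```text
clock: 2.65
position: [0.4752, -0.0405, 0.0872]
eef_rot: [0.0, 0.993, 0.115, 0.0]
ft_force: [0.0, 0.3, -0.0]
grip_width: 0.005
finger_force: 0.0
```

Run:
```python
from h import *
im,d,p=grab("side"); cv2.imwrite("pics/s1.png",cv2.resize(im[120:300,180:380],None,fx=3,fy=3))
print(env.get_state()["ft_force"])
```

```text
[-1.2728306   0.95445324 -0.14144054]
```

View pics/s1.png

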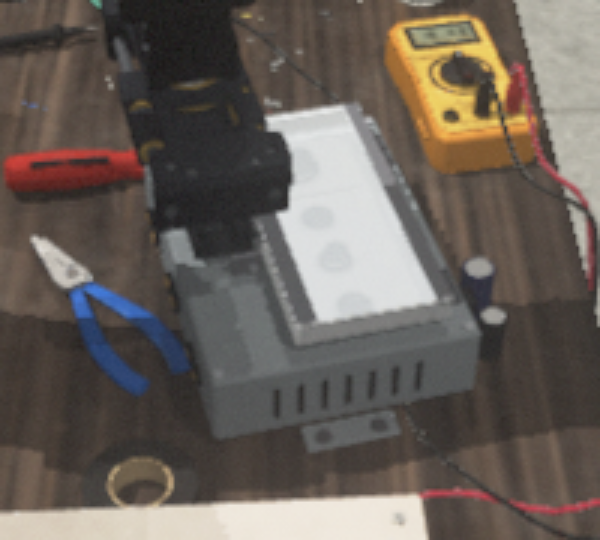

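The cover is still shut (outline around (350,220)) and the force reads close to zero. I'll press a little deeper.

>>> send_rows(plan=[0,0,0.2,-0.2,0,0,0,0.2,-0.4,0,0,0,0.2,-0.4,0,0,0,0.2,-0.4,0,0,0,0.2,-0.4,0])

```text
clock: 3.2
position: [0.475, -0.0383, 0.0829]
eef_rot: [0.0, 0.993, 0.115, 0.0]
ft_force: [-1.0, -0.8, 0.6]
grip_width: 0.006
finger_force: 0.0
```

Run:
```python
from h import *
s=env.get_state();print(s["position"],s["ft_force"],s["tau"])
im,d,p=grab("scene"); q=proj(np.array([[.4757,-.038,.075]]),p)[0].astype(int);print(q)
np.save("sd.npy",pts(d,p))
cv2.imwrite("pics/c1.png",cv2.resize(im[180:310,190:350],None,fx=4,fy=4))
```

```text
[ 0.47502572 -0.03829686  0.08292419] [-0.99171432 -0.79578245  0.60971257] [-2.40143307e-02 -4.19059789e+01 -3.03493202e+00 -3.39430082e+01
 -2.50595156e-02 -6.88722823e-02  1.95466487e-04]
[296 238]
```

View pics/c1.png

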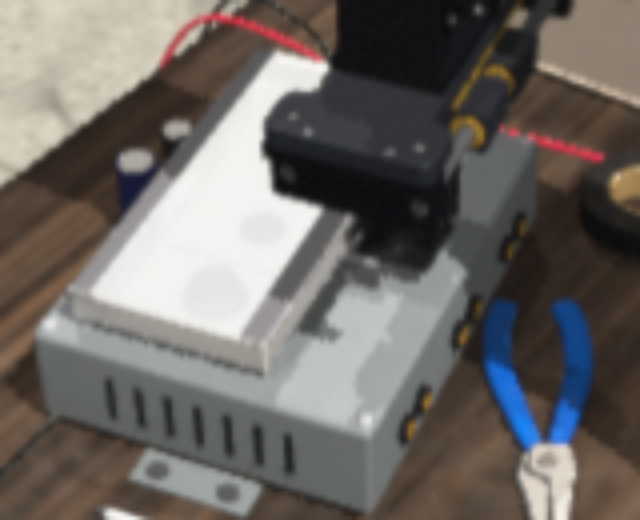

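The cover still looks shut, and the fingertips are over the tab at about (400,250). The load is still very small, so I'll step down again.

>>> send_rows(plan=[0,0,0,-0.1,0,0,0,0,-0.2,0,0,0,0,-0.3,0,0,0,0,-0.3,0,0,0,0,-0.3,0])

```text
clock: 3.75
position: [0.4749, -0.0383, 0.0798]
eef_rot: [0.0, 0.993, 0.115, -0.0]
ft_force: [-0.2, 0.6, -0.5]
grip_width: 0.011
finger_force: 0.0
```

Run:
```python
from h import *
f=[]
for i in range(4):
    im,d,p=grab("side"); s=env.get_state(); f.append(s["ft_force"][2])
print(s["position"],f)
P=pts(d,p); np.savez("side2.npz",P=P,im=im)
# heights over the closed cover area and tab region
c=np.array([.539,-.0235]);a=.228;R=np.array([[np.cos(a),-np.sin(a)],[np.sin(a),np.cos(a)]])
z=np.load("side0.npz")["P"]
for nm,Q in(("before",z),("now",P)):
    l=(Q[...,:2]-c)@R; h=Q[...,2]
    for nme,(x0,x1,y0,y1) in dict(cov=(-20,0,-90,-60),fbar=(-29,-22,-90,-40),tabR=(-74,-56,-18,-8)).items():
        k=(l[...,0]>x0/1e3)&(l[...,0]<x1/1e3)&(l[...,1]>y0/1e3)&(l[...,1]<y1/1e3)&(h<.3)
        print(nm,nme,k.sum(),np.percentile(h[k],[10,50,90]).round(4) if k.any() else 0)
w=env.camera("wrist")[0]; cv2.imwrite("pics/w2.png",w)
```

```text
[ 0.47499587 -0.03828782  0.07990978] [np.float64(-0.0594076926139122), np.float64(0.24105442044890124), np.float64(0.6526665712726881), np.float64(0.31460335843340964)]
before cov 129 [0.081  0.0821 0.0834]
before fbar 143 [0.0581 0.081  0.0835]
before tabR 67 [0.0573 0.0694 0.0739]
now cov 125 [0.0808 0.0821 0.0838]
now fbar 137 [0.0586 0.0808 0.0835]
now tabR 314 [0.0634 0.209  0.2341]
```

View pics/w2.png

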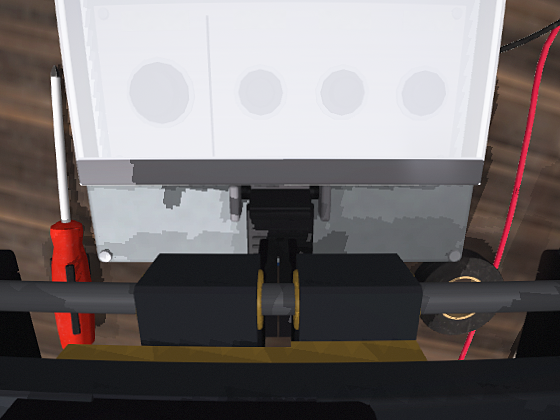

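The wrist view shows the tab at about (280,205–255) with the fingertips in front of it near (278,250). The cover bar at row 172 is still latched. I'll read the local 3D points around the tip.

Run:
```python
from h import *
im,d,p=grab("wrist"); P=pts(d,p)
c=np.array([.539,-.0235]);a=.228;R=np.array([[np.cos(a),-np.sin(a)],[np.sin(a),np.cos(a)]])
l=(P[...,:2]-c)@R
for u in(256,270,278,290,304):
    print(u,[(v,*np.round([l[v,u,0]*1e3,l[v,u,1]*1e3,P[v,u,2]*1e3]).astype(int).tolist()) for v in range(190,300,8)])
t=np.array(env.get_state()["position"]);print((t[:2]-c)@R*1e3)
print(proj(np.array([[*t[:2],t[2]-.019]]),p))
cv2.imwrite("pics/w3.png",cv2.convertScaleAbs(cv2.resize(im[170:350,190:370],None,fx=3.3,fy=3.3,interpolation=cv2.INTER_CUBIC),alpha=2.5,beta=20))
```

```text
256 [(190, -31, 12, 81), (198, -34, 11, 85), (206, -36, 11, 92), (214, -41, 11, 91), (222, -51, 12, 75), (230, -55, 12, 76), (238, -59, 12, 77), (246, -64, 12, 76), (254, -28, 7, 163), (262, -28, 6, 168), (270, -28, 6, 172), (278, -28, 6, 177), (286, -29, 6, 178), (294, -31, 6, 178)]
270 [(190, -32, 5, 79), (198, -35, 4, 85), (206, -36, 4, 92), (214, -41, 4, 91), (222, -51, 5, 75), (230, -55, 5, 76), (238, -59, 5, 76), (246, -56, 4, 94), (254, -56, 4, 103), (262, -56, 4, 111), (270, -56, 4, 119), (278, -56, 4, 126), (286, -33, 3, 171), (294, -34, 3, 174)]
278 [(190, -31, 1, 81), (198, -34, 1, 85), (206, -37, 1, 90), (214, -40, 1, 92), (222, -50, 0, 76), (230, -55, 0, 77), (238, -59, 0, 76), (246, -56, 0, 94), (254, -57, 0, 102), (262, -59, 0, 106), (270, -62, 0, 108), (278, -65, 0, 109), (286, -33, 1, 171), (294, -34, 1, 174)]
290 [(190, -32, -6, 80), (198, -34, -5, 86), (206, -37, -5, 90), (214, -41, -5, 90), (222, -50, -6, 76), (230, -55, -6, 76), (238, -59, -6, 76), (246, -55, -5, 97), (254, -54, -5, 107), (262, -56, -5, 112), (270, -56, -4, 119), (278, -56, -4, 127), (286, -33, -2, 172), (294, -33, -2, 175)]
304 [(190, -32, -13, 80), (198, -34, -12, 85), (206, -37, -12, 91), (214, -41, -12, 91), (222, -50, -13, 76), (230, -55, -14, 75), (238, -59, -13, 77), (246, -64, -14, 77), (254, -28, -7, 162), (262, -29, -6, 167), (270, -28, -6, 172), (278, -28, -6, 176), (286, -28, -5, 180), (294, -30, -5, 181)]
[-6.56845569e+01  5.81982334e-02]
[[278.62163254 238.04356905]]
```

View pics/w3.png

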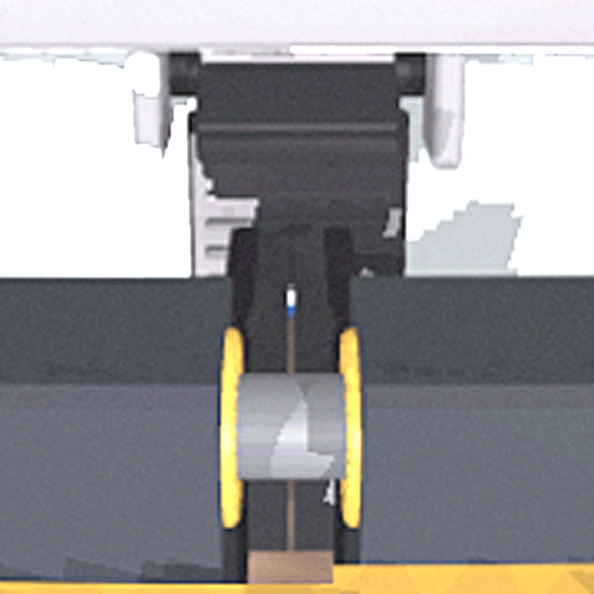

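The finger's lowest visible point is about 90 mm high, while the tab is untouched at 76 mm. So the closed tips end roughly 10 mm above the TCP rather than 19 mm ahead of it. I'll go lower while watching the force.

>>> send_rows(plan=[0,0,0,-0.3,0,0,0,0,-0.6,0,0,0,0,-0.9,0,0,0,0,-0.9,0,0,0,0,-0.9,0])

```text
clock: 4.55
position: [0.4749, -0.0383, 0.0708]
eef_rot: [-0.0, 0.993, 0.115, -0.0]
ft_force: [-0.3, -0.3, 0.5]
grip_width: 0.007
finger_force: 0.0
```

Run:
```python
from h import *
im,d,p=grab("wrist"); P=pts(d,p)
c=np.array([.539,-.0235]);a=.228;R=np.array([[np.cos(a),-np.sin(a)],[np.sin(a),np.cos(a)]])
l=(P[...,:2]-c)@R
for u in(256,270,274,278,284,304):
    print(u,[(v,*np.round([l[v,u,0]*1e3,l[v,u,1]*1e3,P[v,u,2]*1e3]).astype(int).tolist()) for v in range(210,262,4)])
s=env.get_state();print(s["position"],s["ft_force"],s["ft_torque"])
```

```text
256 [(210, -36, 11, 90), (214, -37, 11, 92), (218, -40, 11, 90), (222, -42, 11, 90), (226, -50, 12, 75), (230, -51, 12, 76), (234, -54, 12, 76), (238, -56, 12, 76), (242, -58, 12, 75), (246, -60, 12, 76), (250, -63, 12, 76), (254, -28, 7, 154), (258, -28, 6, 157)]
270 [(210, -36, 4, 89), (214, -37, 4, 92), (218, -40, 4, 91), (222, -42, 4, 90), (226, -50, 5, 75), (230, -51, 5, 76), (234, -54, 5, 76), (238, -55, 5, 77), (242, -57, 5, 79), (246, -56, 4, 85), (250, -56, 4, 89), (254, -56, 4, 95), (258, -56, 4, 98)]
274 [(210, -36, 2, 91), (214, -37, 2, 92), (218, -40, 2, 91), (222, -41, 2, 91), (226, -49, 3, 76), (230, -51, 3, 76), (234, -54, 3, 76), (238, -55, 3, 77), (242, -57, 3, 79), (246, -56, 2, 85), (250, -56, 2, 90), (254, -56, 2, 95), (258, -56, 2, 98)]
278 [(210, -36, 1, 89), (214, -37, 1, 93), (218, -40, 1, 89), (222, -42, 1, 91), (226, -49, 1, 76), (230, -52, 1, 75), (234, -54, 1, 75), (238, -56, 1, 75), (242, -57, 1, 79), (246, -56, 1, 85), (250, -56, 1, 90), (254, -56, 1, 94), (258, -57, 1, 98)]
284 [(210, -36, -2, 91), (214, -38, -2, 92), (218, -40, -2, 91), (222, -42, -2, 91), (226, -49, -2, 76), (230, -51, -2, 77), (234, -54, -3, 76), (238, -56, -3, 76), (242, -56, -2, 80), (246, -57, -2, 84), (250, -56, -2, 91), (254, -56, -2, 94), (258, -56, -2, 98)]
304 [(210, -36, -11, 91), (214, -38, -11, 91), (218, -40, -11, 91), (222, -41, -11, 92), (226, -50, -13, 75), (230, -51, -13, 76), (234, -53, -13, 76), (238, -56, -13, 75), (242, -58, -13, 77), (246, -60, -13, 75), (250, -63, -13, 75), (254, -28, -6, 153), (258, -28, -6, 157)]
[ 0.47496717 -0.03827521  0.07086124] [0.28648905 0.64696425 0.6720754 ] [0.01849791 0.00569742 0.02635373]
```

>>> send_rows(plan=[0,0,0,-0.3,0,0,0,0,-0.6,0,0,0,0,-0.9,0,0,0,0,-1,0,0,0,0,-1,0])

```text
clock: 5.1
position: [0.4743, -0.0386, 0.0614]
eef_rot: [0.0, 0.993, 0.114, -0.001]
ft_force: [-10.1, -0.7, 17.8]
grip_width: 0.004
finger_force: 9.8
```

```bash
cat > chk.py <<'E'
from h import *
c=np.array([.539,-.0235]);a=.228;R=np.array([[np.cos(a),-np.sin(a)],[np.sin(a),np.cos(a)]])
def chk():
    im,d,p=grab("side"); P=pts(d,p); l=(P[...,:2]-c)@R*1e3; h=P[...,2]*1e3
    for nme,(x0,x1,y0,y1) in dict(cov=(-20,0,-90,-50),m=(8,20,56,68),b10=(10,18,6,14),b32=(10,18,-36,-28),b74=(10,18,-78,-70)).items():
        k=(l[...,0]>x0)&(l[...,0]<x1)&(l[...,1]>y0)&(l[...,1]<y1)&(h<300)
        print(nme,k.sum(),np.percentile(h[k],[10,50,90]).round(1) if k.any() else 0)
    k=(l[...,0]>60)&(l[...,0]<125)&(abs(l[...,1])<105)&(h>90)&(h<180); print("open cover px",k.sum(),l[k][:,0].max() if k.any() else 0,h[k].max() if k.any() else 0)
    s=env.get_state(); print(s["clock"],s["position"],s["ft_force"])
if __name__=="__main__": chk()
E
python3 chk.py
```

```text
cov 334 [ 59.3 110.4 123.3]
m 16 [110.4 113.4 114.9]
b10 8 [111.3 113.7 114.7]
b32 7 [110.8 113.  113.7]
b74 19 [ 64.7 111.3 113.7]
open cover px 2 60.554061631644196 90.9061226233877
5.15 [ 0.47432428 -0.03863398  0.06142044] [-10.59855257  -1.24323271  17.77499888]
```

>>> send_rows(plan=[0,0,0,1.5,0,0,0,0,3.5,0,0,0,0,6,0,0,0,0,9,0,0,0,0,12,0])

```text
clock: 5.65
position: [0.4749, -0.0382, 0.1817]
eef_rot: [-0.0, 0.993, 0.115, 0.0]
ft_force: [0.4, -0.5, -0.1]
grip_width: 0.004
finger_force: 0.0
```

Run:
```python
from chk import *
chk()
im,d,p=grab("scene"); P=pts(d,p); l=(P[...,:2]-c)@R*1e3; h=P[...,2]*1e3
for nme,x,y,r in(("m",14,62,9),("b10",14,10,6),("b32",14,-32,6),("b74",14,-74,6)):
    k=np.hypot(l[...,0]-x,l[...,1]-y)<r; k&=h<150; print("scene",nme,k.sum(),np.median(h[k]) if k.any() else 0)
s=env.get_state();T=np.array(env.camera_params("wrist")["T"])
w=T[:3,3]-s["position"]; print("cam rel case mm",w[:2]@R*1e3,w[2]*1e3, "q",s["q"])
cv2.imwrite("pics/sc3.png",cv2.resize(im[150:320,180:360],None,fx=3.3,fy=3.3))
```

```text
cov 158 [58.3 59.8 61. ]
m 23 [71.8 73.1 74.1]
b10 8 [64.6 65.5 67.3]
b32 10 [72.5 73.7 74.4]
b74 12 [64.2 65.1 66.4]
open cover px 1046 83.07671617575278 168.69321612715527
5.7 [ 0.47728503 -0.03810054  0.18663283] [2.18351002 0.41033731 4.83947258]
scene m 42 72.90218350191441
scene b10 18 63.99903916942934
scene b32 22 72.43510894148065
scene b74 15 63.65714775721953
cam rel case mm [77.15065828  1.18080793] 170.13871509287992 q [ 0.53184012  0.06032553 -0.5613126   1.8572208   0.03541124  1.2270674
 -1.38137523]
```

View pics/sc3.png

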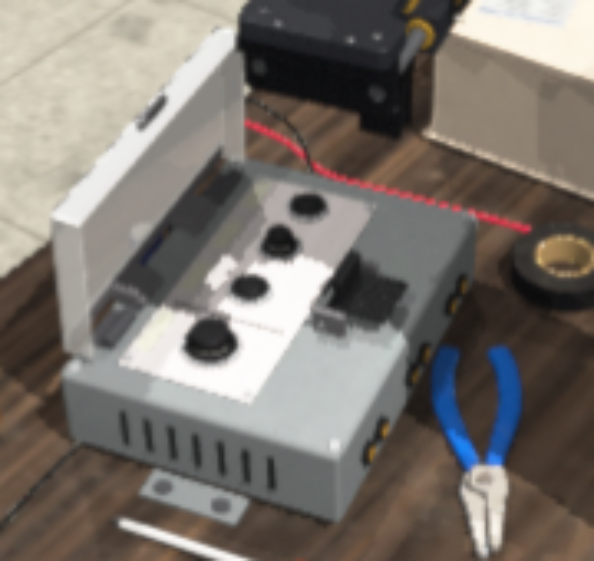

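The cover now stands open. In this crop the main button at (210,340) and the branch at (280,240) (case y −32) are up, at about 73 mm. The branches at (250,287) and (308,205) are set, at about 64 mm. Main button first.

>>> send_rows(plan=[0,1.5,2,0,0,0,3.2,4,0,0,0,5,6.2,0,0,0,6.4,7.8,0,0,0,6.4,7.8,-2,0])

```text
clock: 6.25
position: [0.5414, 0.0431, 0.1618]
eef_rot: [-0.001, 0.993, 0.116, 0.002]
ft_force: [-0.1, -0.4, -0.1]
grip_width: 0.009
finger_force: 0.0
```

>>> send_rows(plan=[0,0,0,-3,0,0,0,0,-5.5,0,0,0,0,-7.3,0,0,0,0,-8,0,0,0,0,-8,0])

```text
clock: 6.75
position: [0.5383, 0.0398, 0.0798]
eef_rot: [-0.0, 0.993, 0.115, -0.001]
ft_force: [0.1, 0.6, 0.5]
grip_width: 0.005
finger_force: 0.0
```

>>> send_rows(plan=[0,0,0,-0.6,0,0,0,0,-1.2,0,0,0,0,-1.7,0,0,0,0,-2.1,0,0,0,0,-2.1,0])

```text
clock: 7.25
position: [0.5393, 0.0397, 0.0609]
eef_rot: [0.0, 0.993, 0.115, 0.0]
ft_force: [-5.3, -0.8, 13.4]
grip_width: 0.003
finger_force: 6.5
```

```bash
python3 chk.py
```

```text
cov 164 [58.3 59.7 60.9]
m 0 0
b10 11 [63.9 64.8 66. ]
b32 57 [ 72.8 169.7 178.3]
b74 11 [63.7 64.8 66. ]
open cover px 1980 110.98494795277279 163.03069023690188
7.3 [0.53930716 0.03971107 0.06095201] [-5.69769505 -1.40275099 13.20382323]
```

>>> send_rows(plan=[0,0,0,-0.1,0,0,0,0,-0.1,0,0,0,0,1,0,0,0,0,2.5,0,0,0,0,4,0])

```text
clock: 7.8
position: [0.539, 0.0398, 0.1009]
eef_rot: [-0.0, 0.993, 0.115, 0.0]
ft_force: [-0.3, -0.6, -0.3]
grip_width: 0.006
finger_force: 0.0
```

>>> send_rows(plan=[0,0.5,-2,0,0,0,1,-4.5,0,0,0,1.7,-7,0,0,0,2.1,-9.1,0,0,0,2.1,-9.1,0,0])

```text
clock: 8.3
position: [0.5605, -0.0552, 0.1006]
eef_rot: [0.001, 0.994, 0.112, 0.0]
ft_force: [-0.0, -0.3, -0.2]
grip_width: 0.001
finger_force: 0.0
```

Run:
```python
from chk import *
chk()
im,d,p=grab("scene"); P=pts(d,p); l=(P[...,:2]-c)@R*1e3; h=P[...,2]*1e3
for nme,x,y,r in(("m",14,62,9),("b10",14,10,6),("b32",14,-32,6),("b74",14,-74,6)):
    k=np.hypot(l[...,0]-x,l[...,1]-y)<r; k&=h<100; print("scene",nme,k.sum(),np.median(h[k]) if k.any() else 0)
t=np.array(env.get_state()["position"]);print((t[:2]-c)@R*1e3)
```

```text
cov 716 [ 59.5 218.8 286.1]
m 16 [63.8 65.2 66.5]
b10 0 0
b32 11 [72.2 73.4 74.3]
b74 45 [ 64.7 278.  284.2]
open cover px 1644 110.41407124767633 162.94219678291344
8.35 [ 0.5602878  -0.05281562  0.10055425] [-0.08584229  0.26554003  0.63275316]
scene m 48 64.46045103255044
scene b10 19 64.231827184416
scene b32 22 72.00192894108437
scene b74 12 63.84583422780376
[ 14.33656364 -31.81930384]
```

The main button is in and the branch at y −32 is still up. The tool is centred over it, so I'll press it now.

>>> send_rows(plan=[0,0,0,-1,0,0,0,0,-2,0,0,0,0,-2.7,0,0,0,0,-3.3,0,0,0,0,-3.7,0])

```text
clock: 8.9
position: [0.5597, -0.051, 0.0621]
eef_rot: [-0.0, 0.993, 0.115, -0.0]
ft_force: [-0.3, 0.3, 0.3]
grip_width: 0.003
finger_force: 0.0
```

>>> send_rows(plan=[0,0,0,-0.3,0,0,0,0,-0.4,0,0,0,0,-0.4,0,0,0,0,0.5,0,0,0,0,3,0])

```text
clock: 9.4
position: [0.5587, -0.0513, 0.0916]
eef_rot: [-0.0, 0.993, 0.115, -0.002]
ft_force: [0.7, -0.7, 0.5]
grip_width: 0.008
finger_force: 0.0
```

Run:
```python
from chk import *
chk()
im,d,p=grab("scene"); P=pts(d,p); l=(P[...,:2]-c)@R*1e3; h=P[...,2]*1e3
for nme,x,y,r in(("m",14,62,9),("b10",14,10,6),("b32",14,-32,6),("b74",14,-74,6)):
    k=np.hypot(l[...,0]-x,l[...,1]-y)<r; k&=h<100; print("scene",nme,k.sum(),np.median(h[k]) if k.any() else 0)
# finger path for closing: case-frame finger-centre & TCP z
t=np.array([.5603,-.0528]);zc=env.get_state()["position"][2]
W=lambda x,y:c+R@np.array([x,y])/1e3
for x,y in((14,0),(140,0),(130,0)): print(x,y,(W(x,y)-t)*100)
for th in(1.8,1.6,1.4,1.2,1.,.8,.6,.4,.2,.1,0):
    r=88; px=68-r*np.cos(th)+19*np.sin(th); pz=64.5+r*np.sin(th)+19*np.cos(th)
    print(th,round(px,1),round(pz,1))
```

```text
cov 636 [ 59.3 208.9 284.1]
m 1 [63.7 63.7 63.7]
b10 0 0
b32 12 [64.2 65.3 67. ]
b74 40 [ 64.8 274.5 298.8]
open cover px 1771 111.26883611784218 162.9816102253856
9.45 [ 0.56152128 -0.05122897  0.09691478] [ 2.86137298 -0.12713318  4.16136443]
scene m 55 64.70858726965089
scene b10 21 64.61248619068772
scene b32 20 64.99464543299332
scene b74 17 64.18575362511059
14 0 [-0.76623144  3.24644163]
140 0 [11.50768563  6.09441631]
130 0 [10.53356523  5.86838657]
1.8 106.5 145.9
1.6 89.6 151.9
1.4 71.8 154.4
1.2 53.8 153.4
1.0 36.4 148.8
0.8 20.3 140.9
0.6 6.1 129.9
0.4 -5.7 116.3
0.2 -14.5 100.6
0.1 -17.7 92.2
0 -20.0 83.5
```

All four buttons are now in. Next I lift, cross over the open cover and come down behind it.

>>> send_rows(plan=[0,0,0,2.5,0,0,0,0,5.5,0,0,0,0,8.5,0,0,0,0,10.8,0,0,0,0,10.8,0])

```text
clock: 10.0
position: [0.5617, -0.0513, 0.204]
eef_rot: [0.001, 0.993, 0.115, 0.003]
ft_force: [0.2, 0.6, 0.0]
grip_width: 0.005
finger_force: 0.0
```

>>> send_rows(plan=[0,2.5,1.3,0,0,0,5.5,2.8,0,0,0,8.5,4.4,0,0,0,11.5,5.9,0,0,0,11.5,5.9,0,0])

```text
clock: 10.5
position: [0.6765, 0.0108, 0.1981]
eef_rot: [-0.001, 0.993, 0.116, -0.001]
ft_force: [-0.7, -0.1, -0.8]
grip_width: 0.006
finger_force: 0.0
```

>>> send_rows(plan=[0,0,0,-2,0,0,0,0,-4,0,0,0,0,-6,0,0,0,0,-7.2,0,0,0,0,-7.2,0])

```text
clock: 11.0
position: [0.6736, 0.0072, 0.1265]
eef_rot: [0.0, 0.993, 0.115, -0.002]
ft_force: [-0.3, 0.4, 0.3]
grip_width: 0.001
finger_force: 0.0
```

Run:
```python
from chk import *
chk()
s=env.get_state();t=np.array(s["position"]);print((t[:2]-c)@R*1e3,t[2])
im,d,p=grab("scene");cv2.imwrite("pics/sc4.png",cv2.resize(im[130:310,170:350],None,fx=3.3,fy=3.3))
```

```text
cov 161 [58.6 59.7 61.2]
m 21 [64.3 65.3 66.4]
b10 9 [63.5 64.3 67.1]
b32 13 [65.  65.3 66.7]
b74 11 [63.9 65.2 65.6]
open cover px 2010 124.77804493224254 172.52688455307285
11.05 [0.67439484 0.00733747 0.12818882] [0.27629345 0.09317515 0.46458946]
[138.86106318  -0.56384669] 0.12818882344603216
```

View pics/sc4.png

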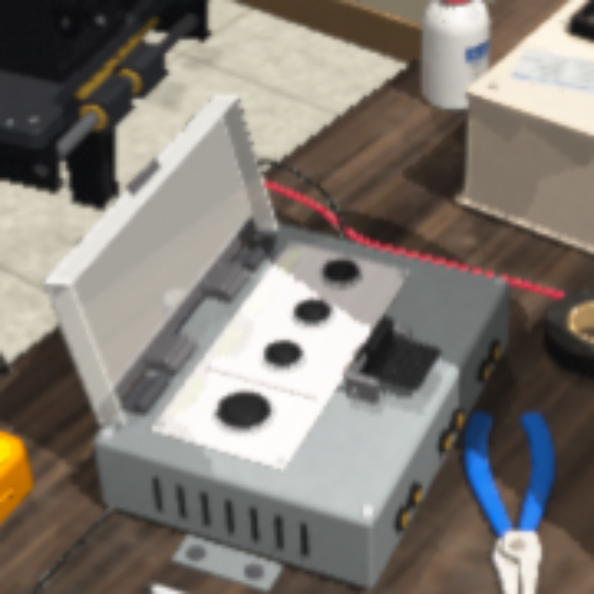

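The scene shows the fingers behind the cover at about (95,180), overlapping the top of its outside face. All four buttons are down. Pushing the cover over along its arc.

>>> send_rows(plan=[0,-1.85,-0.43,0.7,0,0,-2.8,-0.65,1.0,0,0,-3.8,-0.9,1.1,0,0,-4.7,-1.1,1.25,0,0,-5.55,-1.3,1.35,0])

```text
clock: 11.6
position: [0.6192, -0.0056, 0.1429]
eef_rot: [0.0, 0.993, 0.115, 0.001]
ft_force: [1.9, 0.4, 0.3]
grip_width: 0.003
finger_force: 0.7
```

>>> send_rows(plan=[0,-0.8,-0.2,0,0,0,-1.6,-0.4,-0.05,0,0,-2.35,-0.55,-0.2,0,0,-3.2,-0.75,-0.45,0,0,-4,-0.95,-0.75,0])

```text
clock: 12.1
position: [0.5787, -0.0149, 0.1345]
eef_rot: [-0.0, 0.993, 0.115, -0.0]
ft_force: [0.7, 0.6, -0.7]
grip_width: 0.007
finger_force: 0.5
```

>>> send_rows(plan=[0,-0.8,-0.2,-0.3,0,0,-1.55,-0.35,-0.75,0,0,-2.35,-0.55,-1.2,0,0,-2.95,-0.7,-1.85,0,0,-3.6,-0.85,-2.5,0])

```text
clock: 12.6
position: [0.5429, -0.0234, 0.1093]
eef_rot: [0.0, 0.993, 0.115, 0.0]
ft_force: [1.2, -0.4, 0.6]
grip_width: 0.007
finger_force: 0.4
```

Run:
```python
from chk import *
im,d,p=grab("side"); P=pts(d,p); l=(P[...,:2]-c)@R*1e3; h=P[...,2]*1e3
for x in range(-30,80,15):
    k=(abs(l[...,0]-x)<5)&(l[...,1]>-95)&(l[...,1]<-60)&(h<180); print(x,k.sum(),np.percentile(h[k],[10,50,90]).round(1) if k.any() else 0)
s=env.get_state();t=np.array(s["position"]);print((t[:2]-c)@R*1e3,t[2],s["ft_force"],s["clock"])
```

```text
-30 74 [56.7 58.1 59.4]
-15 182 [ 59.  106.4 115.9]
0 125 [ 59.2 108.4 112.1]
15 107 [ 60.2 103.3 106.5]
30 94 [ 58.9  97.5 100.2]
45 78 [59.2 92.4 94.4]
60 70 [84.  86.8 88.6]
75 42 [58.6 81.5 83.1]
[ 2.34934638 -0.85231637] 0.10812934606876101 [ 0.31879302  0.60537088 -0.38928218] 12.65
```

The cover is at about 0.37 rad and following the fingers. Closing the rest of the way and pressing.

>>> send_rows(plan=[0,-0.6,-0.15,-0.7,0,0,-0.9,-0.2,-1.1,0,0,-1.15,-0.25,-1.5,0,0,-1.4,-0.35,-1.9,0,0,-1.65,-0.4,-2.3,0])

```text
clock: 13.15
position: [0.5269, -0.0273, 0.0866]
eef_rot: [0.0, 0.993, 0.115, 0.0]
ft_force: [0.3, 0.3, 0.4]
grip_width: 0.002
finger_force: 0.4
```

>>> send_rows(plan=[0,-0.2,0,-0.3,0,0,-0.35,-0.1,-0.6,0,0,-0.4,-0.1,-0.8,0,0,-0.4,-0.1,-1.0,0,0,-0.4,-0.1,-1.0,0])

```text
clock: 13.65
position: [0.5227, -0.0284, 0.0766]
eef_rot: [0.0, 0.993, 0.115, -0.0]
ft_force: [-0.1, 0.4, 4.4]
grip_width: 0.004
finger_force: 2.0
```

```bash
cat > c2.py <<'E'
from chk import *
im,d,p=grab("side"); P=pts(d,p); l=(P[...,:2]-c)@R*1e3; h=P[...,2]*1e3
for x in (-22,-10,10,30,50):
    k=(abs(l[...,0]-x)<5)&(l[...,1]>-95)&(l[...,1]<-60)&(h<180)&(h>70); print(x,k.sum(),np.percentile(h[k],[10,50,90]).round(1) if k.any() else 0)
s=env.get_state();t=np.array(s["position"]);print((t[:2]-c)@R*1e3,t[2],s["ft_force"],s["clock"])
E
python3 c2.py
```

```text
-22 123 [ 79.8  82.3 166.7]
-10 123 [ 80.1  81.9 167.7]
10 129 [ 80.1  82.3 167.6]
30 73 [80.  81.3 82.4]
50 69 [79.6 81.2 82.5]
[-16.98496231  -1.04629467] 0.07676763604779979 [-0.39212958 -0.86763079  4.02897611] 13.7
```

>>> send_rows(plan=[0,0,0,-0.1,0,0,0,0,-0.2,0,0,0,0,-0.2,0,0,0,0,-0.2,0,0,0,0,-0.2,0])

```text
clock: 14.2
position: [0.5225, -0.0284, 0.0753]
eef_rot: [0.0, 0.993, 0.115, -0.001]
ft_force: [-5.3, -1.0, 11.0]
grip_width: 0.008
finger_force: 5.5
```

>>> send_rows(plan=[0,0,0,-0.1,0,0,0,0,-0.15,0,0,0,0,-0.15,0,0,0,0,-0.15,0,0,0,0,-0.15,0])

```text
clock: 14.7
position: [0.5223, -0.0285, 0.0742]
eef_rot: [0.0, 0.993, 0.115, -0.001]
ft_force: [-7.4, -1.1, 16.8]
grip_width: 0.004
finger_force: 8.3
```

>>> send_rows(plan=[0,0,0,0.3,0,0,0,0,1,0,0,0,0,3,0,0,0,0,6,0,0,0,0,10,0])

```text
clock: 15.2
position: [0.5216, -0.0283, 0.1731]
eef_rot: [-0.0, 0.993, 0.115, -0.002]
ft_force: [0.5, -0.4, -0.7]
grip_width: 0.01
finger_force: 0.0
```

>>> send_rows(plan=[0,0,0,1,0,0,0,0,2,0,0,0,0,2,0,0,0,0,2,0,0,0,0,2,0])

```text
clock: 15.7
position: [0.5223, -0.0283, 0.1921]
eef_rot: [-0.0, 0.993, 0.115, -0.001]
ft_force: [-0.2, -0.0, -0.0]
grip_width: 0.007
finger_force: 0.0
```

```bash
python3 c2.py
python3 - <<'E'
from chk import *
im,d,p=grab("wrist");P=pts(d,p); l=(P[...,:2]-c)@R*1e3; h=P[...,2]*1e3
for nme,(x0,x1,y0,y1) in dict(bar=(-28,-22,-60,60),tab=(-70,-60,-14,14),hook=(-45,-36,-14,14)).items():
    k=(l[...,0]>x0)&(l[...,0]<x1)&(l[...,1]>y0)&(l[...,1]<y1)&(h<100); print(nme,k.sum(),np.percentile(h[k],[10,50,90]).round(1) if k.any() else 0)
im=grab("side")[0];cv2.imwrite("pics/s5.png",cv2.resize(im[120:300,180:380],None,fx=3,fy=3))
E
```

```text
-22 75 [81.  82.3 83.6]
-10 75 [80.8 82.1 83.1]
10 74 [80.8 82.1 83.6]
30 75 [80.4 81.8 83.5]
50 69 [80.6 81.9 83.2]
[-17.28345096  -0.94131122] 0.19221141711923873 [-0.24532492 -0.36508395  0.0972929 ] 15.75
bar 955 [84.4 85.2 86. ]
tab 20 [75.1 75.7 76.9]
hook 330 [89.5 91.  92.1]
```

View pics/s5.png

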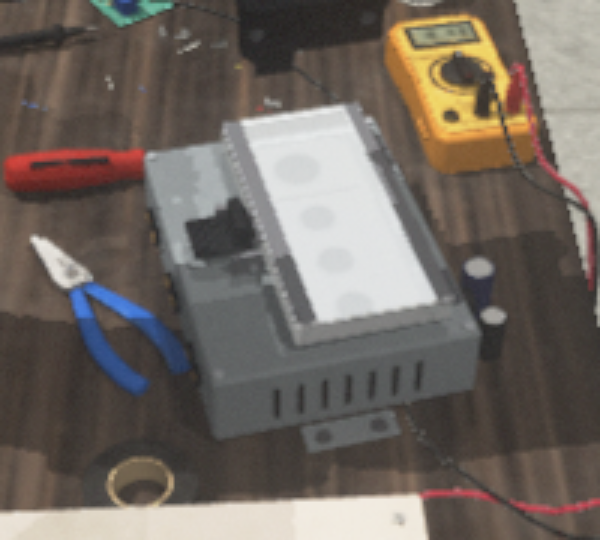

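The cover stays shut after release, with its top flat at 82 mm as at the start. The latch is back at rest (tab about 76 mm, hook about 91 mm), the loose items are where they were, and the arm is clear. Handing in.

```bash
python3 -c "
from cell import env
print(env.hand_in())"
```

```text
the job is handed in; nothing more can be done
None
```

The job is handed in, though no verdict came back: by camera and depth checks the main breaker was pushed in first, then the branch, the cover is shut and latched again, and the loose items look unmoved; it took about 16 s of the 51 s allowed.

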